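# Open the bench air valve to its stop and back it off a quarter turn

## Task

Open up the compressed-air drop with the red handwheel: wind the wheel open (anticlockwise) until you feel it come up against its stop, then turn it back a quarter turn so that the spindle cannot jam, and let go. Leave the blue valve and the other things on the bench as they are.

Things in the scene. Friction and masses are not known exactly. Their poses are not given: they have to be found in the camera images.
- red_wheel_hub (a point): centre of the red handwheel, mid-rim: round rim 62 mm over all, 9 mm thick, four spokes, a nut 11 mm proud. z axis: the stem's axis, pointing out of the valve; x and y turn with the wheel. The stem leans 26 degrees from vertical, roughly towards the robot. The wheel does not rise as it turns; below the rim is only a 25 mm wide nut for 35 mm along the stem, so fingers can straddle it
- red_wheel (a joint): angle of the red handwheel, rad: 0 shut, growing as it opens, i.e. anticlockwise seen from outside (right-handed about the hub point's z). About four and a half turns in all; found part open, one to two turns from the open stop. Turns evenly against a stiff gland (0.2 N m), then comes up hard on the stop, which bears several N m. It stays where it is left
- blue_wheel_hub (a point): centre of the blue handwheel, an identical valve on the other air drop, whose pipework stands to one side of the red one
- blue_wheel_rim (a point): a point on the rim of the blue handwheel, 26.5 mm from its centre, which moves if that wheel is turned
- red_drop: fixed air drop with the red wheel: 27 mm pipe, level at 125 mm above the bench, brass gate valve, wheel centre 201 mm up. Origin on the bench under the valve; x points level, away from the side the stem leans to (wheel centre at x = -37 mm); y runs along the pipe to the riser (105 mm) with a 53 mm gauge on top, its centre 199 mm up; at -y a pipe stand (58 mm) and a coupler (92 mm)
- blue_drop: the blue-wheeled air drop, fixed, built the same
- spray_can: bystander: small aerosol can, 53 mm across, 150 mm high, blue with a yellow band, standing; origin under its centre
- spanner: bystander: steel spanner, 160 mm long, lying flat; origin under its middle
- screwdriver: bystander: screwdriver, 190 mm long, lying flat; origin under its middle
- tube_carton: bystander: inner-tube carton, 75 x 60 x 45 mm, brown with a green band; origin under its centre
- cassette: bystander: stack of seven steel sprockets, 100 mm across at the bottom, 30 mm high, lying on its big side; origin under its centre
- chainring: bystander: dark toothed chainring, 155 mm across, 5 mm thick, lying flat; origin under its centre
- grease_tub: bystander: round grease tub, 76 mm across, 75 mm high, black lid, standing; origin under its centre

How it is judged:
By the outcome, as a careful person would: the job done as asked, in the order asked, and still so for the second after the job is handed in, with the robot touching nothing.
It also fails if it takes over 72 s, if anything falls off the work surface, if the arm or the gripper's body presses on something with over 40 N, if the wrist force passes 120 N, or if a joint passes its speed limit or range.

## Robot

A 7-joint arm with a two-finger parallel gripper is mounted at the origin on the work surface. World frame = base frame: x ahead of the robot, y to its left, z up, the work surface at z = 0. Lengths are in m, angles in rad, forces in N, time in s.
With the tool pointing down it reaches from about 0.425 to 0.875 m from the base axis. Payload 4.7 kg.
Tool frame: the origin (TCP) lies between the finger pads; the fingertips stand 14 mm ahead of it and the grasp point (between the pads) lies 5 mm behind it; z points along the fingers, y is the line along which they close (so a half turn about z gives the same grasp; the last joint's range is limited). The gripper opens to 87 mm and grips with 3 to 60 N. Pads are 19 mm wide; open, the fingers measure 117 mm over their backs; the gripper's body (75 mm by 190 mm) begins 51 mm behind the grasp point.
Start: joints at [-1.118, 0.321, -0.07, 1.45, 0.023, 1.371, -0.057], TCP at [0.276, 0.588, 0.237] pointing down, gripper open.
Joint ranges: [-2.86, 2.86], [-0.3, 2.09], [-1.38, 1.24], [0.06, 2.45], [-1.56, 4.7], [0.09, 2.05], [-2.69, 2.69]. Speed limits (rad/s): [2.57, 2.57, 3.14, 3.14, 3.14, 3.14, 3.14].

## Interface

Orientations are given as a rotation vector (axis times angle).
In Python, from bench import ctrl gives the robot as it stands.
- The arm moves only by the tool step_arm, never from a script. Its argument "commands" is a list of rows, each an object with "travel": the shift along the tool's x, y, z in m, a list of three; "turn": the turn, a rotation vector about the tool's x, y, z in degrees, a list of three. A call has 1 to 5 rows; each row is the pose to reach, as a shift and turn from the pose commanded when the call began, along the tool's axes at that moment; what a row does not reach only later rows make up. A row lasts 1/10 s, in which the tool goes at most 50 mm and 8.59 degrees, less where a joint would pass 70% of its speed; a pose out of reach is approached as far as the arm can. A call with a gripper value outside its range is refused whole. "gripper" is the opening, from 0 (shut) to 1 (fully open), set as the call begins (left out, the last holds). The fingers move at their own pace and stop on an object; "force" is the grip in N (left out, the last holds). Time passes only in rows, so rows that repeat a pose let the fingers close. It gives the time, the measured TCP pose, the force, the opening and the grip force at its end, in the units of the state.
- ctrl.get_state(): the state, without advancing time (a new reading comes with each control period).
- ctrl.get_image(name): name is "side" or "top"; returns the picture (384x512x3 uint8, red, green, blue); there is no depth.
- ctrl.camera_model(name): a dict with "fx", "fy", "cx", "cy" (pixels), "R" (3x3) and "t" (3): a world point X has camera coordinates R X + t. Camera axes: x right, y down, z forward; pixel columns grow to the right and rows downward; lengths in m; the calibration is good to about 2 mm. A picture is of the moment at which its call begins. camera_model takes no time and is no camera call.
- ctrl.close_job(): hands the job in; it is judged then, once.
The state is a dict: "time": time; "joint_positions": joint angles; "qd": joint speeds; "joint_torque": joint torques, N m; "position": TCP position; "tool_rot": TCP orientation; "ft_force": force on the tool from outside, world axes, zero at the start; "torque": the same for the moment, N m; "grip_width": opening from 0.0 (shut) to 1.0 (fully open); "grip_force": force on a finger pad.
Only numpy, scipy, OpenCV 4.12 (cv2) and the standard library are available. Lean on these libraries where they do the work, as an engineer would, in place of code of your own. Each camera call takes 0.05 s, during which the arm holds its last target. There are 200 camera calls.

## Working session

There is one attempt and no reset: what is moved stays moved. The work goes in short steps, Python scripts to look and compute and a tool call to move; the robot and the scene stay as the last step left them, time stands still between calls to the robot, and variables do not carry over. Pictures are saved under pics/ and viewed, at most 10 in all, crops included, and the job is handed in when it is done.

Besides the shell and the picture viewer there is one more tool, called after "Call:" by a JSON object that holds its "name" and its "arguments". step_arm: Moves the arm, as the interface text tells. Its arguments: {"type":"object","properties":{"commands":{"type":"array"},"gripper":{"type":"number"},"force":{"type":"number"}},"required":["commands"]}

```bash
mkdir -p pics; ls; python3 - <<'E'
from bench import ctrl
import cv2,numpy as np
for n in("side","top"):
    im=ctrl.get_image(n); cv2.imwrite(f"pics/{n}0.png",im[:,:,::-1])
    c=ctrl.camera_model(n); print(n,c)
s=ctrl.get_state();print(s)
E
```

```text
pics
side {'fx': 382.8594980388216, 'fy': 382.8594980388216, 'cx': 255.93108918965459, 'cy': 191.98672493475257, 'R': array([[-0.99708691, -0.0723956 ,  0.02401185],
       [-0.06125491,  0.57245654, -0.81764377],
       [ 0.04544807, -0.81673275, -0.57522351]]), 't': array([0.5434463 , 0.15081808, 1.31564265])}
top {'fx': 391.6834378318205, 'fy': 391.6834378318205, 'cx': 254.8741124972251, 'cy': 187.94694829798573, 'R': array([[-6.14393631e-03, -9.99980919e-01,  6.43597862e-04],
       [-9.78819951e-01,  5.88221480e-03, -2.04638468e-01],
       [ 2.04630778e-01, -1.88725214e-03, -9.78837414e-01]]), 't': array([-0.00343356,  0.57762609,  1.37936158])}
{'time': 0.1, 'joint_positions': array([-1.11788072,  0.32173698, -0.07008405,  1.45156467,  0.02258136,
        1.37079722, -0.05688309]), 'qd': array([ 1.26688108e-03, -2.18269696e-03,  3.53694379e-04, -1.42356747e-03,
       -5.47161721e-05, -1.79590380e-03,  1.01002230e-03]), 'joint_torque': array([-7.21176220e-04, -4.92567694e+01, -4.06101784e-01, -3.13401532e+01,
       -6.41737296e-02,  3.93675151e-02,  6.34934077e-05]), 'position': array([0.27599875, 0.58796685, 0.23557272]), 'tool_rot': array([-6.83645041e-01, -3.06599794e+00,  2.65949912e-03]), 'ft_force': array([0.04088748, 0.23459564, 0.64386533]), 'torque': array([0.02854426, 0.03198752, 0.05810577]), 'grip_force': 0.0, 'grip_width': 1.0019366213371008}
```

View pics/side0.png

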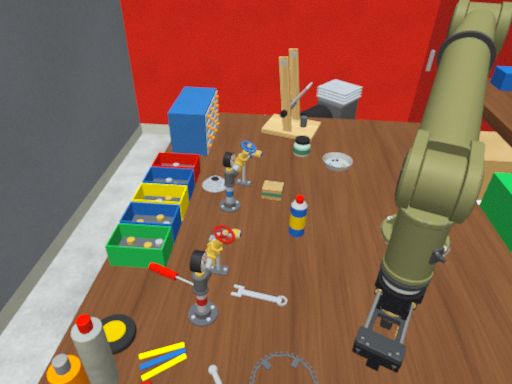

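View pics/top0.png

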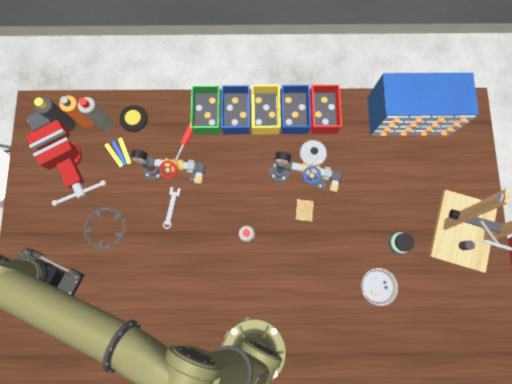

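Side view: red wheel at about (224,235), its gauge to the left at (198,262), riser base at (202,314). Top view: red wheel at (168,169), gauge at (140,158), coupler end at (198,172); the blue drop is well off to the right.

```bash
cat > h.py <<'E'
from bench import ctrl
import cv2,numpy as np
C={n:ctrl.camera_model(n) for n in("side","top")}
def ray(n,p):
    c=C[n];d=c["R"].T@np.array([(p[0]-c["cx"])/c["fx"],(p[1]-c["cy"])/c["fy"],1]);return -c["R"].T@c["t"],d/np.linalg.norm(d)
def onz(n,p,z):
    o,d=ray(n,p);return o+d*(z-o[2])/d[2]
def tri(ps,pt):
    A=[];b=[]
    for n,p in(("side",ps),("top",pt)):
        o,d=ray(n,p);P=np.eye(3)-np.outer(d,d);A.append(P);b.append(P@o)
    return np.linalg.lstsq(np.vstack(A),np.hstack(b),rcond=None)[0]
def proj(n,X):
    c=C[n];q=c["R"]@X+c["t"];return np.array([c["fx"]*q[0]/q[2]+c["cx"],c["fy"]*q[1]/q[2]+c["cy"]])
def red(im,x0,y0,x1,y1):
    r,g,b=[im[:,:,i].astype(int) for i in range(3)]
    m=((r>110)&(g<0.45*r)&(b<0.45*r)).astype(np.uint8);k=np.zeros_like(m);k[y0:y1,x0:x1]=1;return m*k
E
python3 - <<'E'
from h import *
S=cv2.imread("pics/side0.png")[:,:,::-1];T=cv2.imread("pics/top0.png")[:,:,::-1]
E={}
for n,im,box in(("side",S,(205,220,242,250)),("top",T,(154,155,184,182))):
    m=red(im,*box);p=np.argwhere(m)[:,::-1].astype(np.float32)
    h=cv2.convexHull(p);E[n]=cv2.fitEllipse(h);print(n,len(p),E[n],p.min(0),p.max(0))
X=tri(E["side"][0],E["top"][0]);print("hub",X,proj("side",X),proj("top",X))
a=cv2.resize(S[205:335,165:265],None,fx=4,fy=4,interpolation=cv2.INTER_CUBIC)
b=cv2.resize(T[140:195,125:215],None,fx=4,fy=4,interpolation=cv2.INTER_CUBIC)
o=np.zeros((520,770,3),np.uint8);o[:,:400]=a;o[:220,405:765]=b
cv2.imwrite("pics/z.png",o[:,:,::-1])
E
```

```text
side 218 ((223.49388122558594, 233.639404296875), (16.689796447753906, 23.146211624145508), 125.60951232910156) [213. 225.] [234. 243.]
top 114 ((167.86663818359375, 169.39382934570312), (16.388355255126953, 17.72196388244629), 114.90054321289062) [159. 161.] [176. 177.]
hub [0.61320213 0.28276001 0.20376346] [223.79516248 233.72756623] [167.8764644 169.1491867]
```

View pics/z.png

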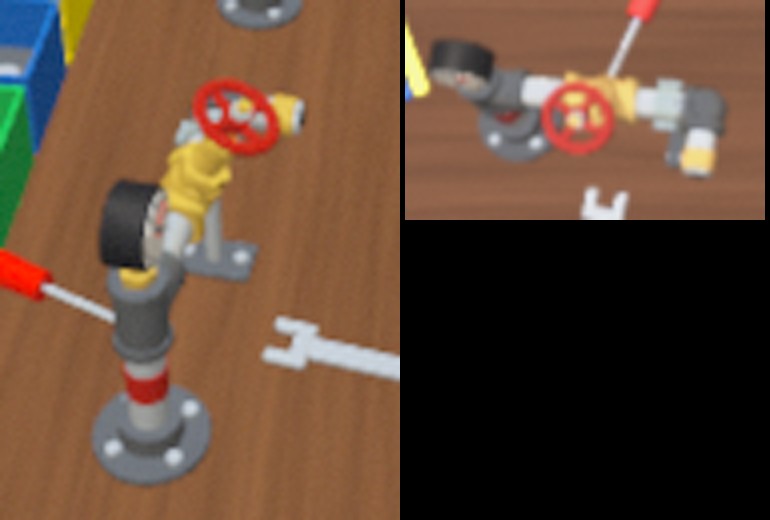

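The zoom shows the red rim's ellipse cleanly. The riser flange is at side (202.5,313) and top (153,172.5). The white pipe runs in the top view from about (159.5,162.8) to (186.8,165.5).

```bash
python3 - <<'E'
from h import *
from scipy.spatial.transform import Rotation as Ro
H=tri((223.49,233.64),(167.87,169.39)); 
f1=onz("side",(202.5,313),.006);f2=onz("top",(153,172.5),.006);print("flange",f1,f2)
p1=onz("top",(159.5,162.75),.13);p2=onz("top",(186.75,165.5),.13);d=p1-p2;print("pipe",p1,p2,np.linalg.norm(d),np.degrees(np.arctan2(d[1],d[0])))
print("hub at z .201 top",onz("top",(167.87,169.39),.201),"side",onz("side",(223.49,233.64),.201))
# direction from flange: flange rel hub = (37,105) in drop frame
H=np.array([*(onz("top",(167.87,169.39),.201)[:2]+onz("side",(223.49,233.64),.201)[:2])/2,.201])
F=(f1+f2)[:2]/2-H[:2]; a1=np.arctan2(F[1],F[0])-np.arctan2(105,37);print("|F|",np.hypot(*F),"yaw flange",np.degrees(a1),"yaw pipe",np.degrees(np.arctan2(d[1],d[0]))-90)
print("to robot yaw",np.degrees(np.arctan2(H[1],H[0])))
# ellipse check per yaw
t=np.linspace(0,6.28,60)
for yaw in(-20,-10,0,10,20,30):
    y=np.radians(yaw);n=np.array([-np.sin(.454)*np.cos(y),-np.sin(.454)*np.sin(y),np.cos(.454)])
    u=np.cross(n,[0,0,1]);u/=np.linalg.norm(u);v=np.cross(n,u)
    print(yaw,*[cv2.fitEllipse(np.float32([proj(c,H+.031*(np.cos(k)*u+np.sin(k)*v)) for k in t]))[1:] for c in C])
s=ctrl.get_state();print(Ro.from_rotvec(s["tool_rot"]).as_matrix())
E
```

```text
flange [0.66129244 0.38387437 0.006     ] [0.6518641  0.38431289 0.006     ]
pipe [0.65600238 0.33004792 0.13      ] [0.64536487 0.2333574  0.13      ] 0.09727390393800636 83.7217913142101
hub at z .201 top [0.61309377 0.28337612 0.201     ] side [0.61454937 0.27939541 0.201     ]
|F| 0.11125215101698761 yaw flange -3.19019516474258 yaw pipe -6.278208685789906
to robot yaw 24.62748931939265
-20 ((18.14177703857422, 23.78997802734375), 123.41962432861328) ((17.300865173339844, 18.78721809387207), 144.8905792236328)
-10 ((16.88725471496582, 23.790889739990234), 123.34078979492188) ((17.61795997619629, 18.862625122070312), 134.6824188232422)
0 ((15.55262565612793, 23.79230499267578), 122.3526611328125) ((17.881227493286133, 18.93817901611328), 124.1964340209961)
10 ((14.178410530090332, 23.79439926147461), 120.64369201660156) ((18.09334373474121, 19.001134872436523), 114.04798889160156)
20 ((12.80632495880127, 23.7974853515625), 118.34324645996094) ((18.262123107910156, 19.035730361938477), 104.9444580078125)
30 ((11.47806167602539, 23.801916122436523), 115.54402923583984) ((18.396453857421875, 19.027454376220703), 97.65028381347656)
[[-9.05272807e-01  4.24830210e-01 -6.61089715e-04]
 [ 4.24830718e-01  9.05271419e-01 -1.58742560e-03]
 [-7.59207251e-05 -1.71790444e-03 -9.99998522e-01]]
```

```bash
cat > g.py <<'E'
import sys,numpy as np
from bench import ctrl
from scipy.spatial.transform import Rotation as Ro
H=np.array([.6135,.282,.2015]);y=np.radians(-5);t=np.radians(26)
n=np.array([-np.sin(t)*np.cos(y),-np.sin(t)*np.sin(y),np.cos(t)])
def frame(roll):
    z=-n;r=np.array([.909,.417,0]);r-=r@z*z;r/=np.linalg.norm(r)
    return Ro.from_matrix(np.c_[np.cross(r,z),r,z])*Ro.from_euler("z",roll,degrees=True)
def go(h,roll):  # h: grasp point height above rim plane along n; TCP is 5 mm ahead of it
    s=ctrl.get_state();R=Ro.from_rotvec(s["tool_rot"]);G=frame(roll)
    T=H+n*(h-.005)
    print("t",round(s["time"],2),"travel",R.inv().apply(T-s["position"]).round(4),"turn",(R.inv()*G).as_rotvec(degrees=True).round(1))
    rel=(frame(0).inv()*R).as_euler("zyx",degrees=True)
    print("roll/tilt err",rel.round(1),"pos rel hub in neutral frame mm",(1e3*frame(0).inv().apply(s["position"]-H)).round(1))
    print("q",s["joint_positions"].round(2),"F",s["ft_force"].round(1),"M",s["torque"].round(2),"w",round(s["grip_width"],3),round(s["grip_force"],1))
if __name__=="__main__":go(float(sys.argv[1]),float(sys.argv[2]))
E
python3 g.py .12 0
```

```text
t 0.1 travel [-0.3882 -0.1511 -0.069 ] turn [-16.7 -20.6  36.9]
roll/tilt err [-40.2  13.5  22.5] pos rel hub in neutral frame mm [ 399.2 -115.6 -189.7]
q [-1.12  0.32 -0.07  1.45  0.02  1.37 -0.06] F [0.  0.2 0.6] M [0.03 0.03 0.06] w 1.002 0.0
```

Call:
{"name": "step_arm", "arguments": {"commands": [{"travel":[-0.02,-0.01,-0.045],"turn":[-3,-4,7]},{"travel":[-0.06,-0.025,-0.06],"turn":[-6,-8,14]},{"travel":[-0.1,-0.04,-0.07],"turn":[-9,-11,20]},{"travel":[-0.145,-0.057,-0.07],"turn":[-11,-13,25]},{"travel":[-0.19,-0.074,-0.07],"turn":[-14,-17,31]}], "gripper": 1, "force": 40}}

```text
time: 0.6
position: [0.4189, 0.4386, 0.3075]
tool_rot: [1.328, 2.454, 0.246]
ft_force: [1.4, -0.1, -0.9]
grip_width: 1.005
grip_force: 0.0
```

```bash
python3 g.py .12 60
```

```text
t 0.6 travel [-0.1998  0.028   0.0578] turn [-4.2 -1.8 65.5]
roll/tilt err [-5.6  3.3  2.7] pos rel hub in neutral frame mm [ 192.4  -43.9 -186.3]
q [-1.11  0.04  0.06  1.69  0.35  1.24 -0.55] F [ 1.4 -0.1 -0.9] M [-0.07  0.41 -0.05] w 1.005 0.0
```

Call:
{"name": "step_arm", "arguments": {"commands": [{"travel":[-0.04,0.006,0.012],"turn":[-1,0,8]},{"travel":[-0.08,0.011,0.023],"turn":[-2,-1,16]},{"travel":[-0.12,0.017,0.035],"turn":[-3,-1,24]},{"travel":[-0.16,0.022,0.046],"turn":[-4,-2,32]},{"travel":[-0.2,0.028,0.058],"turn":[-4,-2,40]}]}}

```text
time: 1.1
position: [0.5621, 0.2881, 0.3029]
tool_rot: [2.085, 1.846, 0.456]
ft_force: [0.8, 1.2, 1.1]
grip_width: 1.002
grip_force: 0.0
```

```bash
python3 g.py .12 120
```

```text
t 1.1 travel [-0.0015  0.0021 -0.0012] turn [-0.5 -0.6 85.5]
roll/tilt err [34.5  0.6 -0.4] pos rel hub in neutral frame mm [   2.4   -0.9 -113.8]
q [-0.93 -0.01  0.24  1.77  0.35  1.06 -0.93] F [0.8 1.2 1.1] M [ 0.02  0.55 -0.01] w 1.002 0.0
```

Call:
{"name": "step_arm", "arguments": {"commands": [{"travel":[-0.001,0.002,-0.001],"turn":[0,0,8]},{"travel":[-0.001,0.002,-0.001],"turn":[0,0,16]},{"travel":[-0.001,0.002,-0.001],"turn":[0,0,24]},{"travel":[-0.001,0.002,-0.001],"turn":[0,0,32]},{"travel":[-0.001,0.002,-0.001],"turn":[0,0,40]}]}}

```text
time: 1.6
position: [0.5631, 0.2876, 0.3047]
tool_rot: [2.688, 1.058, 0.605]
ft_force: [-0.9, 0.9, -0.0]
grip_width: 1.002
grip_force: 0.0
```

Call:
{"name": "step_arm", "arguments": {"commands": [{"travel":[0,0,0],"turn":[0,0,8]},{"travel":[0,0,0],"turn":[0,0,16]},{"travel":[0,0,0],"turn":[0,0,24]},{"travel":[0,0,0],"turn":[0,0,32]},{"travel":[0,0,0],"turn":[0,0,40]}]}}

```text
time: 2.1
position: [0.5631, 0.2876, 0.3047]
tool_rot: [3.023, 0.078, 0.696]
ft_force: [-0.5, -0.3, 0.0]
grip_width: 0.998
grip_force: 0.0
```

```bash
python3 g.py .04 120;python3 - <<'E'
from h import *
a=ctrl.get_image("side");b=ctrl.get_image("top")
o=np.hstack([cv2.resize(a[160:280,170:270],None,fx=4,fy=4),cv2.resize(b[110:230,120:210],None,fx=4,fy=4)])
cv2.imwrite("pics/pre.png",o[:,:,::-1])
E
```

```text
t 2.1 travel [0.0001 0.0022 0.08  ] turn [-0.7 -0.1  5.5]
roll/tilt err [114.5   0.6  -0.4] pos rel hub in neutral frame mm [   1.2    0.3 -115. ]
q [-0.92 -0.01  0.24  1.76  0.35  1.07 -2.32] F [-0.5 -0.3  0. ] M [ 0.02  0.73 -0.03] w 0.998 0.0
```

View pics/pre.png

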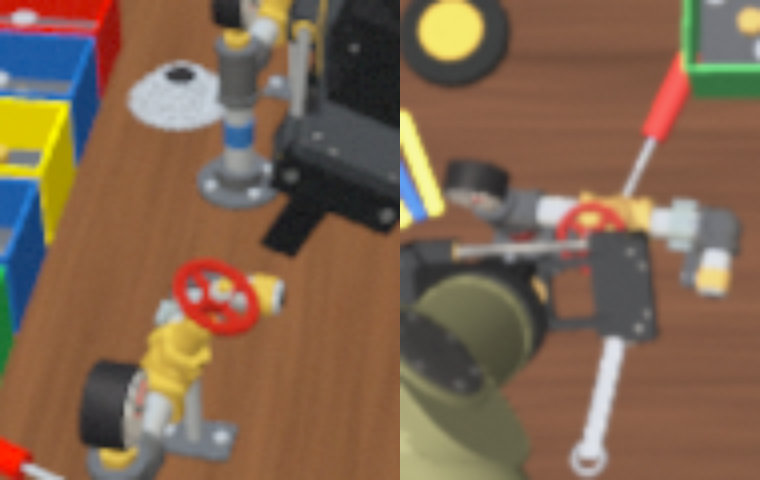

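The side crop shows the wheel unobstructed at crop (217,297), with the gripper up and to the right of it. The top crop shows the gripper on the robot side along the stem axis, so the picture fits the plan and I'll descend.

Call:
{"name": "step_arm", "arguments": {"commands": [{"travel":[0,0.001,0.03],"turn":[0,0,3]},{"travel":[0,0.002,0.06],"turn":[0,0,5]},{"travel":[0,0.002,0.08],"turn":[-0.5,0,6]},{"travel":[0,0.002,0.09],"turn":[-0.5,0,6]},{"travel":[0,0.002,0.09],"turn":[-0.5,0,6]}]}}

```text
time: 2.7
position: [0.6025, 0.2829, 0.2227]
tool_rot: [3.034, -0.071, 0.699]
ft_force: [0.6, -1.2, 0.3]
grip_width: 0.997
grip_force: 0.0
```

```bash
python3 g.py .0 120;python3 - <<'E'
from h import *
a=ctrl.get_image("side");b=ctrl.get_image("top")
o=np.hstack([cv2.resize(a[180:280,170:270],None,fx=4,fy=4),cv2.resize(b[120:220,120:210],None,fx=4,fy=4)])
cv2.imwrite("pics/pre2.png",o[:,:,::-1])
E
```

```text
t 2.7 travel [ 0.0006 -0.      0.0289] turn [-0.1  0.  -0.1]
roll/tilt err [ 1.201e+02  1.000e-01 -0.000e+00] pos rel hub in neutral frame mm [  0.2  -0.6 -23.9]
q [-0.88  0.11  0.27  1.81  0.33  0.9  -2.4 ] F [ 0.6 -1.2  0.3] M [-0.03  0.7  -0.02] w 0.997 0.0
```

View pics/pre2.png

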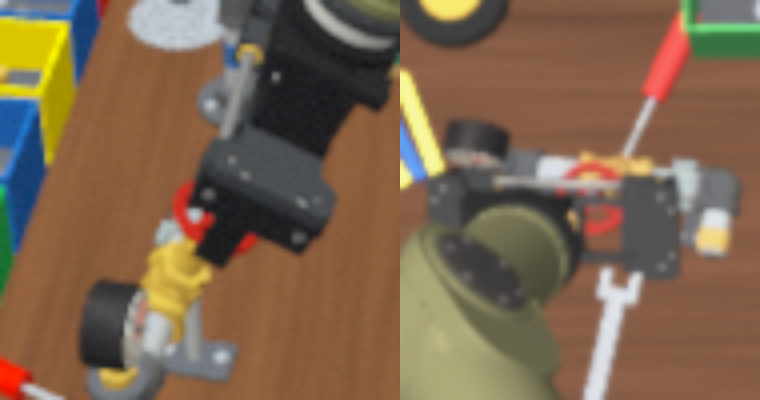

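The gripper stands centred over the wheel: red rim arcs show symmetrically between the fingers at top crop (595,200). Descend and close.

Call:
{"name": "step_arm", "arguments": {"commands": [{"travel":[0,0,0.01],"turn":[0,0,0]},{"travel":[0,0,0.02],"turn":[0,0,0]},{"travel":[0,0,0.028],"turn":[0,0,0]},{"travel":[0,0,0.028],"turn":[0,0,0]}]}}

```text
time: 3.2
position: [0.6149, 0.2817, 0.1976]
tool_rot: [3.035, -0.075, 0.699]
ft_force: [-0.1, -0.5, -0.8]
grip_width: 1.001
grip_force: 0.0
```

Call:
{"name": "step_arm", "arguments": {"commands": [{"travel":[0,0,0],"turn":[0,0,0]},{"travel":[0,0,0],"turn":[0,0,0]},{"travel":[0,0,0],"turn":[0,0,0]},{"travel":[0,0,0],"turn":[0,0,0]},{"travel":[0,0,0],"turn":[0,0,0]}], "gripper": 0.5, "force": 35}}

```text
time: 3.7
position: [0.6152, 0.2821, 0.1997]
tool_rot: [3.035, -0.075, 0.703]
ft_force: [-1.7, -1.3, 2.5]
grip_width: 0.689
grip_force: 35.0
```

```bash
python3 g.py .0 120
```

```text
t 3.7 travel [-0.0008  0.0003  0.0026] turn [-0.2 -0.1 -0.2]
roll/tilt err [ 1.202e+02  1.000e-01 -2.000e-01] pos rel hub in neutral frame mm [-0.2  0.8  2.4]
q [-0.87  0.15  0.28  1.82  0.32  0.85 -2.4 ] F [-1.7 -1.3  2.5] M [-0.32  0.76 -0.03] w 0.689 35.0
```

Call:
{"name": "step_arm", "arguments": {"commands": [{"travel":[0,0,0],"turn":[0,0,-6]},{"travel":[0,0,0],"turn":[0,0,-14]},{"travel":[0,0,0],"turn":[0,0,-22]},{"travel":[0,0,0],"turn":[0,0,-30]},{"travel":[0,0,0],"turn":[0,0,-38]}]}}

```text
time: 4.2
position: [0.615, 0.2832, 0.1996]
tool_rot: [2.767, 0.885, 0.624]
ft_force: [-1.0, 0.5, 0.5]
grip_width: 0.688
grip_force: 35.0
```

```bash
cat >> g.py <<'E'
    s=ctrl.get_state();print("M about n",round(s["torque"]@n,3),"M perp",np.linalg.norm(s["torque"]-s["torque"]@n*n).round(2))
E
python3 g.py .0 120;python3 - <<'E'
from h import *
a=ctrl.get_image("side");b=ctrl.get_image("top")
o=np.hstack([cv2.resize(a[180:280,170:270],None,fx=4,fy=4),cv2.resize(b[120:220,120:210],None,fx=4,fy=4)])
cv2.imwrite("pics/t1.png",o[:,:,::-1])
E
```

```text
File "g.py", line 17
    s=ctrl.get_state();print("M about n",round(s["torque"]@n,3),"M perp",np.linalg.norm(s["torque"]-s["torque"]@n*n).round(2))
IndentationError: unexpected indent
```

View pics/t1.png

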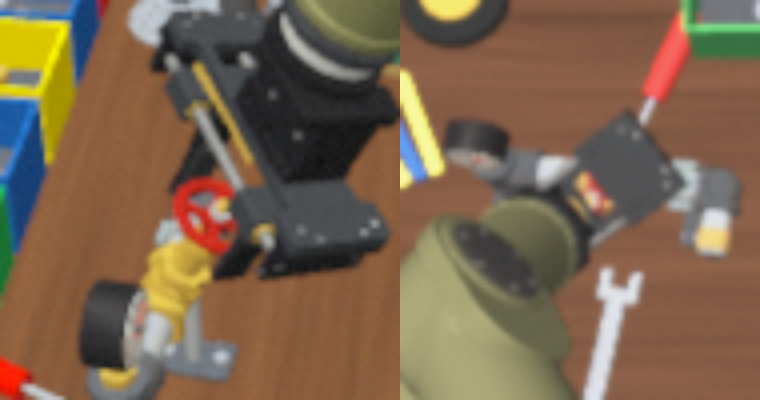

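The rim at side crop (205,215) sits between the two fingers, and the gripper has turned with it. I'll check the torque and go on.

```bash
sed -i 's/^    s=ctrl.get_state();print("M/s=ctrl.get_state();print("M/' g.py; python3 g.py .0 120
```

```text
t 4.3 travel [-0.0012  0.0008  0.0027] turn [-0.2 -0.2 37.8]
roll/tilt err [82.2  0.2 -0.2] pos rel hub in neutral frame mm [0.9 1.1 2.3]
q [-0.82  0.15  0.22  1.81  0.34  0.85 -1.75] F [-1.2 -0.3  0.8] M [0.04 0.88 0.21] w 0.687 35.0
M about n 0.201 M perp 0.88
```

Call:
{"name": "step_arm", "arguments": {"commands": [{"travel":[0,0,0],"turn":[0,0,-8]},{"travel":[0,0,0],"turn":[0,0,-16]},{"travel":[0,0,0],"turn":[0,0,-24]},{"travel":[0,0,0],"turn":[0,0,-32]},{"travel":[0,0,0],"turn":[0,0,-40]}]}}

```text
time: 4.8
position: [0.6141, 0.2839, 0.1991]
tool_rot: [2.216, 1.709, 0.48]
ft_force: [-2.8, 1.3, 0.4]
grip_width: 0.683
grip_force: 35.0
```

```bash
python3 g.py .0 120
```

```text
t 4.8 travel [-0.0018  0.001   0.0027] turn [-0.3 -0.2 77.9]
roll/tilt err [42.1  0.3 -0.2] pos rel hub in neutral frame mm [2.  0.5 2.3]
q [-0.77  0.15  0.16  1.81  0.35  0.85 -1.06] F [-2.8  1.3  0.4] M [ 0.45  1.5  -0.03] w 0.683 35.0
M about n -0.171 M perp 1.55
```

Call:
{"name": "step_arm", "arguments": {"commands": [{"travel":[0,0,0],"turn":[0,0,-8]},{"travel":[0,0,0],"turn":[0,0,-16]},{"travel":[0,0,0],"turn":[0,0,-24]},{"travel":[0,0,0],"turn":[0,0,-32]},{"travel":[0,0,0],"turn":[0,0,-40]}]}}

```text
time: 5.3
position: [0.6131, 0.2838, 0.1986]
tool_rot: [1.46, 2.304, 0.293]
ft_force: [-6.6, 1.8, 2.4]
grip_width: 0.688
grip_force: 35.0
```

```bash
python3 g.py .0 120; python3 - <<'E'
from h import *
b=ctrl.get_image("side")[200:260,190:260]
cv2.imwrite("pics/t2.png",np.hstack([cv2.resize(i,None,fx=5,fy=5,interpolation=cv2.INTER_CUBIC) for i in(cv2.imread("pics/side0.png")[205:265,190:260],b[:,:,::-1])]))
E
```

```text
t 5.3 travel [-0.0024  0.0007  0.0026] turn [ -0.3  -0.2 117.9]
roll/tilt err [ 2.1  0.3 -0. ] pos rel hub in neutral frame mm [ 2.5 -0.6  2.4]
q [-0.72  0.15  0.11  1.81  0.36  0.86 -0.37] F [-6.6  1.8  2.4] M [ 0.1   2.1  -0.27] w 0.688 35.0
M about n -0.205 M perp 2.11
```

View pics/t2.png

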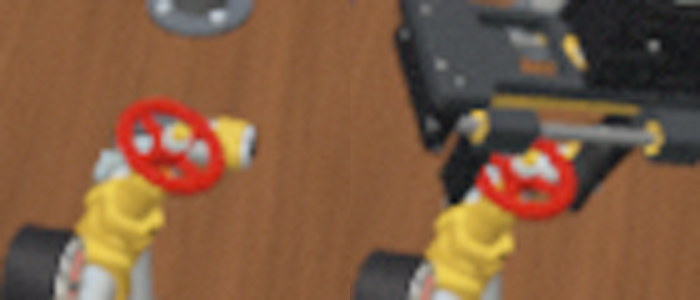

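The spoke pattern has turned between the left and right crops (the rim is now at (528,180)), and the wheel follows the gripper. The stop is at least one turn away, so I'll go on with the stroke.

Call:
{"name": "step_arm", "arguments": {"commands": [{"travel":[0,0,0],"turn":[0,0,-8]},{"travel":[0,0,0],"turn":[0,0,-16]},{"travel":[0,0,0],"turn":[0,0,-24]},{"travel":[0,0,0],"turn":[0,0,-32]},{"travel":[0,0,0],"turn":[0,0,-40]}]}}

```text
time: 5.85
position: [0.6123, 0.283, 0.1982]
tool_rot: [0.577, 2.632, 0.082]
ft_force: [-9.7, 1.1, 3.5]
grip_width: 0.692
grip_force: 35.0
```

Call:
{"name": "step_arm", "arguments": {"commands": [{"travel":[0,0,0],"turn":[0,0,-8]},{"travel":[0,0,0],"turn":[0,0,-16]},{"travel":[0,0,0],"turn":[0,0,-24]},{"travel":[0,0,0],"turn":[0,0,-32]},{"travel":[0,0,0],"turn":[0,0,-40]}]}}

```text
time: 6.35
position: [0.6122, 0.2818, 0.1982]
tool_rot: [-0.358, 2.676, -0.135]
ft_force: [-10.7, -1.6, 5.4]
grip_width: 0.688
grip_force: 35.0
```

```bash
python3 g.py .0 120
```

```text
t 6.35 travel [-0.0025 -0.0006  0.0025] turn [   0.3    0.  -162.1]
roll/tilt err [-77.9   0.1   0.2] pos rel hub in neutral frame mm [ 1.1 -2.4  2.4]
q [-0.62  0.15 -0.    1.81  0.38  0.87  1.01] F [-10.7  -1.6   5.4] M [-1.1   2.02 -0.93] w 0.688 35.0
M about n -0.274 M perp 2.47
```

Call:
{"name": "step_arm", "arguments": {"commands": [{"travel":[0,0,0],"turn":[0,0,-8]},{"travel":[0,0,0],"turn":[0,0,-16]},{"travel":[0,0,0],"turn":[0,0,-24]},{"travel":[0,0,0],"turn":[0,0,-32]},{"travel":[0,0,0],"turn":[0,0,-40]}]}}

```text
time: 6.85
position: [0.6128, 0.2808, 0.1985]
tool_rot: [-1.271, 2.43, -0.34]
ft_force: [-11.9, -3.3, 5.6]
grip_width: 0.688
grip_force: 35.0
```

Call:
{"name": "step_arm", "arguments": {"commands": [{"travel":[0,0,0],"turn":[0,0,-8]},{"travel":[0,0,0],"turn":[0,0,-16]},{"travel":[0,0,0],"turn":[0,0,-24]},{"travel":[0,0,0],"turn":[0,0,-32]},{"travel":[0,0,0],"turn":[0,0,-40]}]}}

```text
time: 7.35
position: [0.6138, 0.2805, 0.199]
tool_rot: [-2.083, 1.903, -0.516]
ft_force: [-8.0, -4.2, 5.0]
grip_width: 0.685
grip_force: 35.0
```

```bash
python3 g.py .0 120
```

```text
t 7.35 travel [-0.0013 -0.0009  0.0026] turn [  0.1   0.  -82.2]
roll/tilt err [-1.578e+02  0.000e+00  1.000e-01] pos rel hub in neutral frame mm [-0.9 -1.4  2.4]
q [-0.52  0.15 -0.11  1.81  0.41  0.87  2.39] F [-8.  -4.2  5. ] M [-0.72  1.33 -0.71] w 0.685 35.0
M about n -0.269 M perp 1.65
```

Call:
{"name": "step_arm", "arguments": {"commands": [{"travel":[0,0,0],"turn":[0,0,0]},{"travel":[0,0,0],"turn":[0,0,0]},{"travel":[0,0,0],"turn":[0,0,0]},{"travel":[0,0,0],"turn":[0,0,0]}], "gripper": 1}}

```text
time: 7.75
position: [0.6154, 0.2828, 0.1995]
tool_rot: [-2.078, 1.901, -0.515]
ft_force: [-1.7, -0.0, -0.3]
grip_width: 0.952
grip_force: 0.0
```

```bash
python3 g.py .0 120
```

```text
t 7.75 travel [0.0008 0.0009 0.0024] turn [ -0.3   0.1 -82.3]
roll/tilt err [-1.577e+02  1.000e-01 -2.000e-01] pos rel hub in neutral frame mm [0.4 1.2 2.6]
q [-0.52  0.16 -0.11  1.8   0.41  0.87  2.39] F [-1.7 -0.  -0.3] M [0.11 0.66 0.01] w 0.952 0.0
M about n -0.015 M perp 0.67
```

Call:
{"name": "step_arm", "arguments": {"commands": [{"travel":[0.0005,0.002,0.002],"turn":[0,0,6]},{"travel":[0.0005,0.002,0.002],"turn":[0,0,14]},{"travel":[0.0005,0.002,0.002],"turn":[0,0,22]},{"travel":[0.0005,0.002,0.002],"turn":[0,0,30]},{"travel":[0.0005,0.002,0.002],"turn":[0,0,38]}]}}

```text
time: 8.25
position: [0.6144, 0.282, 0.1968]
tool_rot: [-1.302, 2.409, -0.345]
ft_force: [0.5, 0.0, -1.0]
grip_width: 0.998
grip_force: 0.0
```

Call:
{"name": "step_arm", "arguments": {"commands": [{"travel":[0,0,0],"turn":[0,0,8]},{"travel":[0,0,0],"turn":[0,0,16]},{"travel":[0,0,0],"turn":[0,0,24]},{"travel":[0,0,0],"turn":[0,0,32]},{"travel":[0,0,0],"turn":[0,0,40]}]}}

```text
time: 8.75
position: [0.6144, 0.282, 0.1969]
tool_rot: [-0.393, 2.665, -0.139]
ft_force: [0.2, 0.6, 0.8]
grip_width: 1.001
grip_force: 0.0
```

Call:
{"name": "step_arm", "arguments": {"commands": [{"travel":[0,0,0],"turn":[0,0,8]},{"travel":[0,0,0],"turn":[0,0,16]},{"travel":[0,0,0],"turn":[0,0,24]},{"travel":[0,0,0],"turn":[0,0,32]},{"travel":[0,0,0],"turn":[0,0,40]}]}}

```text
time: 9.25
position: [0.6145, 0.2821, 0.1969]
tool_rot: [0.541, 2.633, 0.077]
ft_force: [0.4, 0.3, -0.4]
grip_width: 1.003
grip_force: 0.0
```

Call:
{"name": "step_arm", "arguments": {"commands": [{"travel":[0,0,0],"turn":[0,0,8]},{"travel":[0,0,0],"turn":[0,0,16]},{"travel":[0,0,0],"turn":[0,0,24]},{"travel":[0,0,0],"turn":[0,0,32]},{"travel":[0,0,0],"turn":[0,0,40]}]}}

```text
time: 9.75
position: [0.6144, 0.2821, 0.1969]
tool_rot: [1.426, 2.318, 0.288]
ft_force: [0.7, -0.6, -0.4]
grip_width: 0.999
grip_force: 0.0
```

```bash
python3 g.py .0 120
```

```text
t 9.75 travel [-0.0008  0.0009  0.0004] turn [ -0.   -0.3 119.4]
roll/tilt err [ 0.6  0.1 -0.2] pos rel hub in neutral frame mm [ 0.8 -0.9  4.6]
q [-0.72  0.15  0.11  1.82  0.36  0.85 -0.34] F [ 0.7 -0.6 -0.4] M [-0.02  0.56 -0.04] w 0.999 0.0
M about n -0.009 M perp 0.56
```

Call:
{"name": "step_arm", "arguments": {"commands": [{"travel":[0,0,0],"turn":[0,0,8]},{"travel":[0,0,0],"turn":[0,0,16]},{"travel":[0,0,0],"turn":[0,0,24]},{"travel":[0,0,0],"turn":[0,0,32]},{"travel":[0,0,0],"turn":[0,0,40]}]}}

```text
time: 10.25
position: [0.6144, 0.282, 0.1968]
tool_rot: [2.189, 1.735, 0.474]
ft_force: [1.1, -0.1, 0.6]
grip_width: 1.001
grip_force: 0.0
```

Call:
{"name": "step_arm", "arguments": {"commands": [{"travel":[0,0,0],"turn":[0,0,8]},{"travel":[0,0,0],"turn":[0,0,16]},{"travel":[0,0,0],"turn":[0,0,24]},{"travel":[0,0,0],"turn":[0,0,32]},{"travel":[0,0,0],"turn":[0,0,40]}]}}

```text
time: 10.75
position: [0.6144, 0.2821, 0.1969]
tool_rot: [2.752, 0.915, 0.62]
ft_force: [0.0, -0.0, -0.4]
grip_width: 1.001
grip_force: 0.0
```

Call:
{"name": "step_arm", "arguments": {"commands": [{"travel":[0,0,0],"turn":[0,0,8]},{"travel":[0,0,0],"turn":[0,0,16]},{"travel":[0,0,0],"turn":[0,0,24]},{"travel":[0,0,0],"turn":[0,0,32]},{"travel":[0,0,0],"turn":[0,0,40]}]}}

```text
time: 11.25
position: [0.6144, 0.2821, 0.1969]
tool_rot: [3.037, -0.085, 0.704]
ft_force: [-0.4, -0.1, -0.3]
grip_width: 1.0
grip_force: 0.0
```

Call:
{"name": "step_arm", "arguments": {"commands": [{"travel":[0,0,0],"turn":[0,0,0]},{"travel":[0,0,0],"turn":[0,0,0]},{"travel":[0,0,0],"turn":[0,0,0]},{"travel":[0,0,0],"turn":[0,0,0]},{"travel":[0,0,0],"turn":[0,0,0]}], "gripper": 0.5, "force": 35}}

```text
time: 11.75
position: [0.6143, 0.2821, 0.1968]
tool_rot: [3.036, -0.073, 0.703]
ft_force: [0.2, 0.1, -0.2]
grip_width: 0.692
grip_force: 34.9
```

```bash
python3 g.py .0 120
```

```text
t 11.75 travel [0.0013 0.0002 0.0004] turn [-0.2 -0.1 -0.2]
roll/tilt err [ 1.202e+02  1.000e-01 -2.000e-01] pos rel hub in neutral frame mm [ 0.8 -1.   4.6]
q [-0.87  0.15  0.28  1.82  0.33  0.84 -2.4 ] F [ 0.2  0.1 -0.2] M [0.09 0.61 0.21] w 0.692 34.9
M about n 0.175 M perp 0.63
```

Call:
{"name": "step_arm", "arguments": {"commands": [{"travel":[0,0,0],"turn":[0,0,-6]},{"travel":[0,0,0],"turn":[0,0,-14]},{"travel":[0,0,0],"turn":[0,0,-22]},{"travel":[0,0,0],"turn":[0,0,-30]},{"travel":[0,0,0],"turn":[0,0,-38]}]}}

```text
time: 12.25
position: [0.6144, 0.2819, 0.1968]
tool_rot: [2.767, 0.885, 0.623]
ft_force: [1.1, 0.7, -0.1]
grip_width: 0.689
grip_force: 34.9
```

Call:
{"name": "step_arm", "arguments": {"commands": [{"travel":[0,0,0],"turn":[0,0,-8]},{"travel":[0,0,0],"turn":[0,0,-16]},{"travel":[0,0,0],"turn":[0,0,-24]},{"travel":[0,0,0],"turn":[0,0,-32]},{"travel":[0,0,0],"turn":[0,0,-40]}]}}

```text
time: 12.75
position: [0.6146, 0.2818, 0.1969]
tool_rot: [2.212, 1.711, 0.48]
ft_force: [1.6, 0.5, -0.4]
grip_width: 0.682
grip_force: 35.0
```

```bash
python3 g.py .0 120
```

```text
t 12.75 travel [0.0002 0.001  0.0004] turn [-0.1 -0.3 78.1]
roll/tilt err [41.9  0.2 -0.2] pos rel hub in neutral frame mm [ 0.5 -0.9  4.6]
q [-0.77  0.15  0.16  1.82  0.35  0.85 -1.05] F [ 1.6  0.5 -0.4] M [ 0.34  0.77 -0.11] w 0.682 35.0
M about n -0.219 M perp 0.82
```

Call:
{"name": "step_arm", "arguments": {"commands": [{"travel":[0,0,0],"turn":[0,0,-6]},{"travel":[0,0,0],"turn":[0,0,-12]},{"travel":[0,0,0],"turn":[0,0,-18]},{"travel":[0,0,0],"turn":[0,0,-24]},{"travel":[0,0,0],"turn":[0,0,-30]}]}}

```text
time: 13.25
position: [0.6147, 0.2818, 0.197]
tool_rot: [1.66, 2.178, 0.345]
ft_force: [3.0, 0.7, 0.6]
grip_width: 0.689
grip_force: 35.0
```

```bash
python3 g.py .0 120
```

```text
t 13.25 travel [-0.0003  0.0008  0.0004] turn [-1.00e-01 -3.00e-01  1.08e+02]
roll/tilt err [12.   0.1 -0.2] pos rel hub in neutral frame mm [ 0.4 -0.8  4.6]
q [-0.73  0.15  0.12  1.82  0.36  0.85 -0.54] F [3.  0.7 0.6] M [ 0.15  0.81 -0.19] w 0.689 35.0
M about n -0.204 M perp 0.82
```

Call:
{"name": "step_arm", "arguments": {"commands": [{"travel":[0,0,0],"turn":[0,0,-6]},{"travel":[0,0,0],"turn":[0,0,-12]},{"travel":[0,0,0],"turn":[0,0,-18]},{"travel":[0,0,0],"turn":[0,0,-24]},{"travel":[0,0,0],"turn":[0,0,-30]}]}}

```text
time: 13.75
position: [0.6148, 0.2819, 0.197]
tool_rot: [1.025, 2.499, 0.192]
ft_force: [4.5, 2.5, -0.4]
grip_width: 0.69
grip_force: 35.0
```

```bash
python3 g.py .0 120|tail -3
```

```text
roll/tilt err [-18.    0.1  -0.2] pos rel hub in neutral frame mm [ 0.5 -0.6  4.6]
q [-0.69  0.15  0.08  1.82  0.37  0.85 -0.02] F [ 4.5  2.5 -0.4] M [-0.07  0.67 -0.33] w 0.69 35.0
M about n -0.237 M perp 0.71
```

Call:
{"name": "step_arm", "arguments": {"commands": [{"travel":[0,0,0],"turn":[0,0,-6]},{"travel":[0,0,0],"turn":[0,0,-12]},{"travel":[0,0,0],"turn":[0,0,-18]},{"travel":[0,0,0],"turn":[0,0,-24]},{"travel":[0,0,0],"turn":[0,0,-30]}]}}

```text
time: 14.25
position: [0.6148, 0.282, 0.197]
tool_rot: [0.34, 2.664, 0.031]
ft_force: [2.8, 2.4, -0.0]
grip_width: 0.687
grip_force: 35.0
```

```bash
python3 g.py .0 120|tail -3
```

```text
roll/tilt err [-48.    0.1  -0.2] pos rel hub in neutral frame mm [ 0.5 -0.6  4.6]
q [-0.65  0.15  0.04  1.81  0.38  0.85  0.5 ] F [ 2.8  2.4 -0. ] M [-0.31  0.31 -0.39] w 0.687 35.0
M about n -0.203 M perp 0.55
```

Call:
{"name": "step_arm", "arguments": {"commands": [{"travel":[0,0,0],"turn":[0,0,-6]},{"travel":[0,0,0],"turn":[0,0,-12]},{"travel":[0,0,0],"turn":[0,0,-18]},{"travel":[0,0,0],"turn":[0,0,-24]},{"travel":[0,0,0],"turn":[0,0,-30]}]}}

```text
time: 14.75
position: [0.6148, 0.2822, 0.197]
tool_rot: [-0.362, 2.668, -0.132]
ft_force: [2.8, 3.6, -0.3]
grip_width: 0.685
grip_force: 35.0
```

```bash
python3 g.py .0 120|tail -3
```

```text
roll/tilt err [-78.1   0.1  -0.3] pos rel hub in neutral frame mm [ 0.7 -0.5  4.6]
q [-0.62  0.15 -0.    1.81  0.38  0.85  1.01] F [ 2.8  3.6 -0.3] M [-0.19 -0.02 -0.34] w 0.685 35.0
M about n -0.223 M perp 0.31
```

Call:
{"name": "step_arm", "arguments": {"commands": [{"travel":[0,0,0],"turn":[0,0,-6]},{"travel":[0,0,0],"turn":[0,0,-12]},{"travel":[0,0,0],"turn":[0,0,-18]},{"travel":[0,0,0],"turn":[0,0,-24]},{"travel":[0,0,0],"turn":[0,0,-30]}]}}

```text
time: 15.25
position: [0.6144, 0.2818, 0.1965]
tool_rot: [-1.045, 2.514, -0.285]
ft_force: [0.6, 1.3, -1.3]
grip_width: 0.689
grip_force: 35.2
```

```bash
python3 g.py .0 120|tail -3
```

```text
roll/tilt err [-107.7    0.2   -0.2] pos rel hub in neutral frame mm [ 0.6 -1.2  4.9]
q [-0.58  0.15 -0.04  1.81  0.39  0.86  1.53] F [ 0.6  1.3 -1.3] M [ 1.22  0.31 -1.18] w 0.689 35.2
M about n -1.58 M perp 0.68
```

Call:
{"name": "step_arm", "arguments": {"commands": [{"travel":[0,0,0],"turn":[0,0,-2]},{"travel":[0,0,0],"turn":[0,0,-4]},{"travel":[0,0,0],"turn":[0,0,-4]}]}}

```text
time: 15.55
position: [0.6149, 0.2823, 0.1967]
tool_rot: [-1.132, 2.48, -0.305]
ft_force: [5.0, 2.5, -3.7]
grip_width: 0.689
grip_force: 35.1
```

```bash
python3 g.py .0 120|tail -3
```

```text
roll/tilt err [-111.7    0.2   -0.3] pos rel hub in neutral frame mm [ 0.8 -0.5  4.9]
q [-0.57  0.15 -0.05  1.81  0.39  0.86  1.6 ] F [ 5.   2.5 -3.7] M [ 1.15  0.13 -0.42] w 0.689 35.1
M about n -0.879 M perp 0.87
```

Call:
{"name": "step_arm", "arguments": {"commands": [{"travel":[0,0,0],"turn":[0,0,4]},{"travel":[0,0,0],"turn":[0,0,10]},{"travel":[0,0,0],"turn":[0,0,16]},{"travel":[0,0,0],"turn":[0,0,22]},{"travel":[0,0,0],"turn":[0,0,28]}]}}

```text
time: 16.05
position: [0.615, 0.2822, 0.1968]
tool_rot: [-0.492, 2.65, -0.162]
ft_force: [5.3, 2.1, -3.9]
grip_width: 0.687
grip_force: 35.1
```

```bash
python3 g.py .0 120|tail -3
```

```text
roll/tilt err [-83.6   0.1  -0.3] pos rel hub in neutral frame mm [ 0.7 -0.4  4.9]
q [-0.61  0.15 -0.01  1.81  0.39  0.85  1.11] F [ 5.3  2.1 -3.9] M [ 0.4  -0.1   0.45] w 0.687 35.1
M about n 0.226 M perp 0.56
```

Call:
{"name": "step_arm", "arguments": {"commands": [{"travel":[0,0,0],"turn":[0,0,7]},{"travel":[0,0,0],"turn":[0,0,14]},{"travel":[0,0,0],"turn":[0,0,21]},{"travel":[0,0,0],"turn":[0,0,28]},{"travel":[0,0,0],"turn":[0,0,35]}]}}

```text
time: 16.55
position: [0.615, 0.2821, 0.1968]
tool_rot: [0.327, 2.665, 0.028]
ft_force: [5.5, 1.6, -3.9]
grip_width: 0.684
grip_force: 35.1
```

Call:
{"name": "step_arm", "arguments": {"commands": [{"travel":[0,0,0],"turn":[0,0,7]},{"travel":[0,0,0],"turn":[0,0,14]},{"travel":[0,0,0],"turn":[0,0,21]},{"travel":[0,0,0],"turn":[0,0,28]},{"travel":[0,0,0],"turn":[0,0,28]}]}}

```text
time: 17.05
position: [0.615, 0.2819, 0.1967]
tool_rot: [0.966, 2.519, 0.178]
ft_force: [4.6, 2.2, -3.2]
grip_width: 0.684
grip_force: 35.1
```

```bash
python3 g.py .0 120|tail -3; python3 - <<'E'
from h import *
ctrl.get_image("side");a=ctrl.get_image("side")[190:270,180:280]
cv2.imwrite("pics/b1.png",cv2.resize(a,None,fx=6,fy=6,interpolation=cv2.INTER_CUBIC)[:,:,::-1])
E
```

```text
roll/tilt err [-20.7   0.1  -0.3] pos rel hub in neutral frame mm [ 0.4 -0.6  4.9]
q [-0.69  0.15  0.08  1.82  0.37  0.85  0.02] F [ 4.6  2.2 -3.2] M [ 0.39 -0.13 -0.04] w 0.684 35.1
M about n -0.212 M perp 0.35
```

View pics/b1.png

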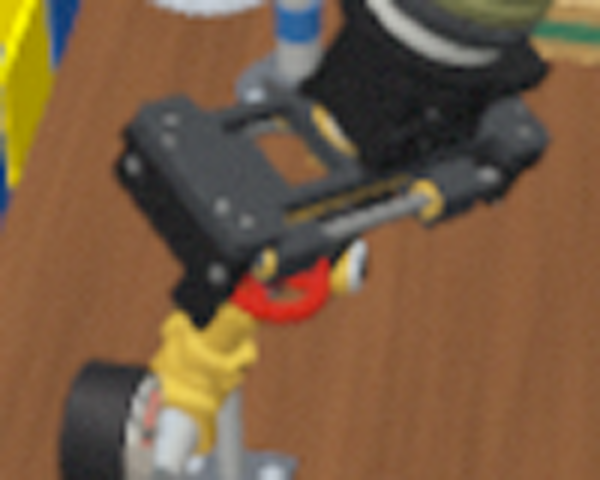

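The fingers still hold the red rim at crop (285,290), 91° back from the stop. I'll open and retreat along the stem.

Call:
{"name": "step_arm", "arguments": {"commands": [{"travel":[0,0,0],"turn":[0,0,0]},{"travel":[0,0,0],"turn":[0,0,0]},{"travel":[0,0,0],"turn":[0,0,0]},{"travel":[0,0,0],"turn":[0,0,0]},{"travel":[0,0,0],"turn":[0,0,0]}], "gripper": 1}}

```text
time: 17.65
position: [0.6142, 0.2818, 0.1969]
tool_rot: [0.963, 2.521, 0.176]
ft_force: [0.8, 0.8, -0.7]
grip_width: 0.98
grip_force: 0.0
```

Call:
{"name": "step_arm", "arguments": {"commands": [{"travel":[0,0,-0.01],"turn":[0,0,0]},{"travel":[0,0,-0.03],"turn":[0,0,0]},{"travel":[0,0,-0.06],"turn":[0,0,0]},{"travel":[0,0,-0.09],"turn":[0,0,0]},{"travel":[0,0,-0.12],"turn":[0,0,0]}]}}

```text
time: 18.15
position: [0.5609, 0.286, 0.3064]
tool_rot: [0.964, 2.521, 0.177]
ft_force: [0.5, 0.7, -0.4]
grip_width: 0.999
grip_force: 0.0
```

Call:
{"name": "step_arm", "arguments": {"commands": [{"travel":[0,0,0],"turn":[0,0,0]},{"travel":[0,0,0],"turn":[0,0,0]},{"travel":[0,0,0],"turn":[0,0,0]}]}}

```text
time: 18.45
position: [0.5615, 0.2854, 0.3034]
tool_rot: [0.964, 2.522, 0.174]
ft_force: [0.1, 0.0, 0.6]
grip_width: 1.005
grip_force: 0.0
```

```bash
python3 g.py .12 -20; python3 - <<'E'
from h import *
a=ctrl.get_image("side");cv2.imwrite("pics/end.png",a[:,:,::-1])
E
```

```text
t 18.45 travel [-0.001   0.0022 -0.0005] turn [ 0.1 -0.1  0.8]
roll/tilt err [-20.8   0.1  -0.1] pos rel hub in neutral frame mm [   0.2   -2.5 -114.5]
q [-0.73 -0.    0.04  1.76  0.35  1.07  0.03] F [0.1 0.  0.6] M [ 0.03  0.52 -0.02] w 1.005 0.0
M about n -0.013 M perp 0.52
```

View pics/end.png

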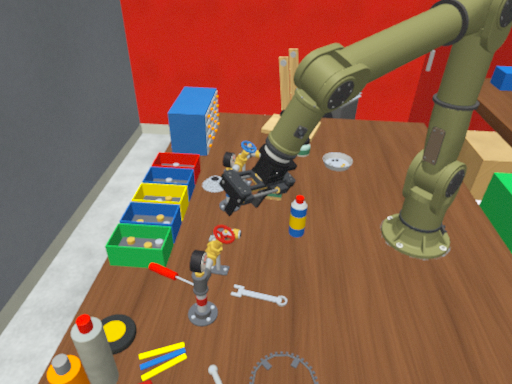

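The gripper is clear above the red wheel at (224,235), and the other things, including the blue valve at (247,150), look undisturbed. I'll hand in.

```bash
python3 -c "
from bench import ctrl;print(ctrl.close_job())"
```

```text
the job is handed in; nothing more can be done
None
```

The red wheel was wound open until it came up against its stop (felt as a torque jump from about 0.2 to 1.6 N m), turned back about 91° and let go; the gripper was clear of everything and the job was handed in at about 18.5 s.

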